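# Put the yellow punch away in its hole of the graded rack

### The arm

A 7-joint arm with a two-finger parallel gripper is mounted at the origin on the work surface. World frame = base frame: x ahead of the robot, y to its left, z up, the work surface at z = 0. Lengths are in mm, angles in rad, forces in N, time in s.
With the tool pointing down it reaches from about 400 to 875 mm from the base axis. Payload 4.4 kg.
Tool frame: the origin (TCP) lies midway between the tips of the shut fingers; the grasp point (between the pads) lies 19 mm behind it (ctrl.grip_point_offset is the distance from the TCP to the grasp point, in mm); z points along the fingers, y is the line along which they close (so a half turn about z gives the same grasp; the last joint's range is limited). The gripper opens to 85 mm and grips with 20 to 120 N. Pads are 22 mm wide; open, the fingers measure 114 mm over their backs; the gripper's body (76 mm by 85 mm) begins 54 mm behind the grasp point. The pads swing forward as they close: fully open they stand 13 mm farther back than shut.
Start: joints at [1.064, 0.628, 0.038, 1.517, -0.027, 0.996, -0.02], TCP at [277.359, -587.869, 231.313] pointing down, gripper open.
Joint ranges: [-3.06, 3.06], [-0.37, 2.12], [-1.25, 1.32], [0.18, 2.47], [-1.1, 4.24], [0.23, 1.98], [-2.94, 2.94]. Speed limits (rad/s): [2.57, 2.57, 3.14, 3.14, 3.14, 3.14, 3.14].

### API

Orientations are given as [roll, pitch, yaw] about the fixed x, y, z axes, in that order (R = Rz(yaw) Ry(pitch) Rx(roll)).
In Python, from cell import ctrl, status, ticket, get_image, calibration gives the robot as it stands (ctrl), with the cameras as plain functions, the readings (status) and the job (ticket).
- The arm moves only by the tool jog_arm, called after "Emit:" by a JSON object that holds its "api" and its "payload", one argument or row to a line. Schema: {"type":"object","properties":{"steps":{"type":"object","properties":{"motion":{"type":"array","items":{"type":"array","items":{"type":"number"},"minItems":7,"maxItems":7},"minItems":1,"maxItems":12}},"additionalProperties":false,"required":["motion"]},"only":{"type":"string"},"quiet":{"type":"boolean"},"lines":{"type":"string"}},"required":["steps"],"additionalProperties":false}. steps is an object whose key "motion" holds a list of rows, 1 to 12 of them, each of 7 numbers: dx, dy, dz in shares of the most that a row can go, 1 being 50 mm, then a rotation vector rx, ry, rz in normalised numbers (1 is 4 rad), then the finger opening in mm; each row shifts and turns the commanded pose from where the row before left it, along the tool's axes as they then stand; what a row does not reach is not made up. A row lasts 1/10 s, in which the tool goes at most 50 mm and 0.15 rad, less where a joint would pass 70% of its speed; a pose out of reach is approached as far as the arm can. The fingers move at their own pace and stop on an object; the grip force is fixed at half the most. Time passes only in rows, so rows that do not move let the fingers close. The tool returns the time, the measured TCP pose, the force, the opening and the grip force at its end. only (a regular expression) keeps the lines of the reply that match it, lines (a string "A,B") keeps lines A to B, and quiet returns only ok. Shift and turn numbers lie between -1 and 1, and a call with a number outside is refused. Input that does not fit is refused with a message, and nothing moves.
- status.read_state(): the state, without advancing time (a new reading comes with each control period).
- get_image(name): name is "scene" or "top" or "wrist"; returns the picture (384x512x3 uint8, blue, green, red); there is no depth.
- calibration(name): a dict with "fx", "fy", "cx", "cy" (pixels), "rvec" (rotation vector, rad) and "tvec" (3), from world to camera coordinates, as OpenCV has them; the wrist camera has in their place "hand_eye" (4x4, takes a point from camera to tool coordinates, whose origin is the TCP and whose axes are the flange's). Camera axes: x right, y down, z forward; pixel columns grow to the right and rows downward; lengths in mm; the calibration is good to about 2 mm. The wrist camera is an equidistant fisheye: a pixel r from the principal point sees the ray r / f radians off the axis. A picture is of the moment at which its call begins: read the wrist's pose just before it. calibration takes no time and is no camera call.
- ticket.finish_job(): hands the job in; it is judged then, once.
The state is a dict: "clock": time; "qpos": joint angles; "qd": joint speeds; "tau": joint torques, N m; "eef_pos": TCP position; "tool_rot": TCP orientation; "force": force on the tool from outside, world axes, zero at the start; "torque": the same for the moment, N m; "width": finger opening in mm; "gripper_force": force on a finger pad.
Only numpy, scipy, OpenCV 4.12 (cv2) and the standard library are available. Lean on these libraries where they do the work, as an engineer would, in place of code of your own. Each camera call takes 0.05 s, during which the arm holds its last target. There are 200 camera calls.

### The job

Put the punch with the yellow collar away in the light green graded rack: stand it, shank down and right to the bottom, in the hole that matches its shank, the smallest of the four that it will go into. Let go of it there, and leave the red and blue punches standing where they are.

Things in the scene. Friction and masses are not known exactly. Their poses are not given: they have to be found in the camera images.
- punch_yellow: To put away; about 0.4 kg. Steel punch standing on its flat foot; origin: foot centre, z up its axis. From the foot up: bare shank 60 mm, yellow collar (diameter 38 mm, 60 to 66 mm up), dark grip (diameter 30 mm, 66 to 106 mm up) with a yellow dot on top. Shank diameter 25 mm, 4 mm chamfer at the foot.
- rack: Light green steel block fixed to the bench at any yaw, 70 x 200 x 50 mm (x, y, z); origin: centre of its underside. Row of 4 empty round holes at x = 0: bore 20 mm at y = -73 mm, 28 at -35, 36 at +11, 44 at +65. Floors 10 mm above the bench; mouths at z = 50 mm, countersunk 5 mm deep, 10 mm wider than the bore. The match is 3 mm wider than the shank; a seated foot rests on the floor.
- punch_red: Bystander, leave it alone. Steel punch standing on its flat foot; origin: foot centre, z up its axis. From the foot up: bare shank 60 mm, red collar (diameter 38 mm, 60 to 66 mm up), dark grip (diameter 30 mm, 66 to 106 mm up) with a red dot on top. Shank diameter 17 mm.
- punch_blue: Bystander, leave it alone. Steel punch standing on its flat foot; origin: foot centre, z up its axis. From the foot up: bare shank 60 mm, blue collar (diameter 38 mm, 60 to 66 mm up), dark grip (diameter 30 mm, 66 to 106 mm up) with a blue dot on top. Shank diameter 33 mm.

How it is judged:
By the outcome, as a careful person would: the job done as asked, in the order asked, and still so for the second after the job is handed in, with the robot touching nothing.
It also fails if it takes over 38 s, if anything falls off the work surface, if the arm or the gripper's body presses on something with over 40 N, if the wrist force passes 120 N, or if a joint passes its speed limit or range.

## Working session

There is one attempt and no reset: what is moved stays moved. The work goes in short steps, Python scripts to look and compute and a tool call to move; the robot and the scene stay as the last step left them, time stands still between calls to the robot, and variables do not carry over. Pictures are saved under pics/ and viewed, at most 10 in all, crops included, and the job is handed in when it is done.

```bash
ls; mkdir -p pics
```

Run:
```python
from cell import ctrl, status, ticket, get_image, calibration
import cv2
s=status.read_state();print({k:s[k] for k in('clock','eef_pos','tool_rot','width','force')})
for n in('scene','top'):
    cv2.imwrite(f'pics/{n}0.png',get_image(n));print(calibration(n))
print(calibration('wrist'))
```

```text
cell.py
pics
{'clock': 0.0, 'eef_pos': array([ 277.07226697, -587.26991999,  230.38372909]), 'tool_rot': array([-3.13964823e+00,  2.71631119e-05,  4.40807625e-01]), 'width': 85.4082016890957, 'force': array([-0.1519022 , -0.32380436,  0.71484314])}
{'fx': 360.5870573322236, 'fy': 360.5870573322236, 'cx': 258.719655474262, 'cy': 187.68910916369416, 'rvec': array([ 1.37777328,  2.16147675, -0.93157713]), 'tvec': array([ 300.22287904, -279.51053803, 1080.56082533])}
{'fx': 485.74990648161634, 'fy': 485.74990648161634, 'cx': 260.67325118043726, 'cy': 197.69075149126076, 'rvec': array([ 2.17168242, -2.200344  ,  0.06248823]), 'tvec': array([ -65.88828579,  554.28922194, 1076.76462509])}
{'fx': 297.3186396354542, 'fy': 297.3186396354542, 'cx': 256.0738170297708, 'cy': 193.90844082820297, 'hand_eye': array([[-1.46818732e-03, -9.50904297e-01, -3.09481602e-01,
         8.01829434e+01],
       [ 9.99998899e-01, -1.32917102e-03, -6.60043321e-04,
        -9.56170629e-02],
       [ 2.16284052e-04, -3.09482230e-01,  9.50905202e-01,
        -1.42270019e+02],
       [ 0.00000000e+00,  0.00000000e+00,  0.00000000e+00,
         1.00000000e+00]])}
```

View pics/top0.png

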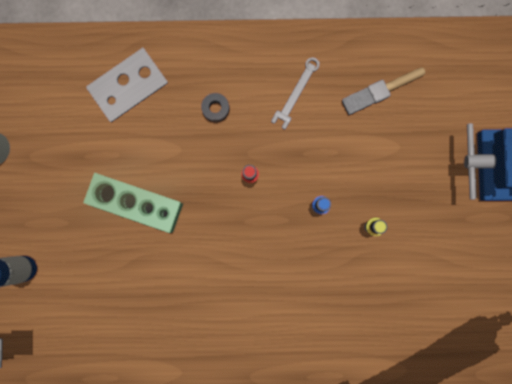

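View pics/scene0.png

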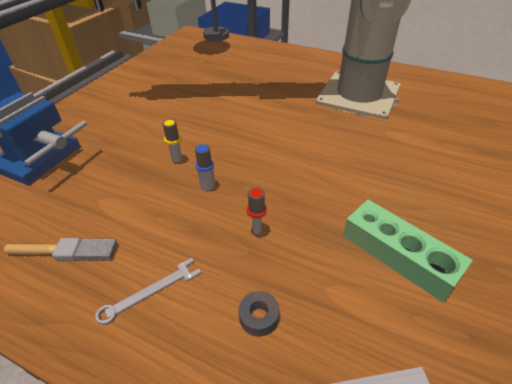

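The top view shows the rack holes at about (105,193), (128,201), (148,208) and (164,213), largest to smallest. The yellow dot is at (378,227), red at (250,173) and blue at (322,205). I'll enlarge these.

Run:
```python
import cv2,numpy as np
t=cv2.imread('pics/top0.png');s=cv2.imread('pics/scene0.png')
def c(im,x,y,w,h,k):return cv2.resize(im[y:y+h,x:x+w],None,fx=k,fy=k,interpolation=cv2.INTER_CUBIC)
a=np.hstack([c(t,80,165,110,75,4)[:, :400],c(t,350,200,50,37,8)[:296].copy() if 0 else cv2.resize(t[200:250,345:411],(400,300))])
b=np.hstack([cv2.resize(s[200:300,340:473],(400,300)),cv2.resize(s[110:200,145:265],(400,300))])
cv2.imwrite('pics/c1.png',np.vstack([a,b]))
```

```text
(no output)
```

View pics/c1.png

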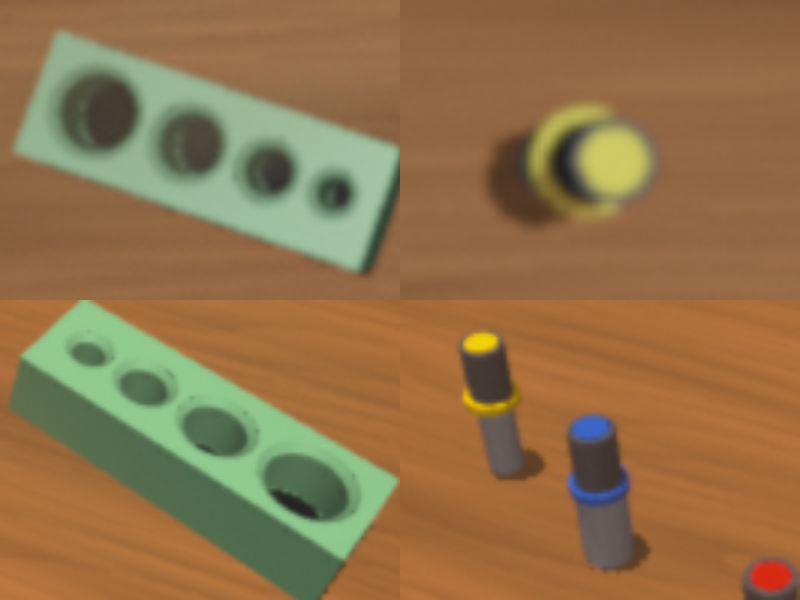

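The enlarged top panel shows rack-top corners at crop (60,31), (15,153) and (362,272). The rims are at (98,112), (188,143), (266,170) and (332,194), and the yellow dot at (615,160). In the scene panels the rims are at (90,350), (145,385), (217,430) and (309,486), with the dot at (482,343).

Create h.py:
```python
from cell import ctrl, status, ticket, get_image, calibration
import cv2,numpy as np
from scipy.spatial.transform import Rotation as R
def ray(n,uv):
    c=calibration(n);M=R.from_rotvec(c['rvec']).as_matrix();o=-M.T@c['tvec']
    return o,M.T@np.array([(uv[0]-c['cx'])/c['fx'],(uv[1]-c['cy'])/c['fy'],1])
def at(n,uv,z):
    o,d=ray(n,uv);return (o+d*(z-o[2])/d[2])[:2]
def tool(dst,st=None):
    s=st or status.read_state();return R.from_euler('xyz',s['tool_rot']).inv().apply(np.array(dst)-s['eef_pos'])
def wray(uv,s):
    c=calibration('wrist');H=c['hand_eye'];v=np.array([uv[0]-c['cx'],uv[1]-c['cy']])/c['fx'];r=np.hypot(*v)
    d=np.r_[v/max(r,1e-9)*np.sin(r),np.cos(r)];T=R.from_euler('xyz',s['tool_rot'])
    return s['eef_pos']+T.apply(H[:3,3]),T.apply(H[:3,:3]@d)
def wat(uv,z,s):
    o,d=wray(uv,s);return (o+d*(z-o[2])/d[2])[:2]
```

Run:
```python
from h import *
np.set_printoptions(precision=1,suppress=True)
f=lambda u,v:(80+(u+.5)/4-.5,165+(v+.5)/4-.5)
g=lambda u,v:(340+(u+.5)*133/400-.5,200+(v-300+.5)/3-.5)
A=[at('top',f(*p),50) for p in[(98,112),(188,143),(266,170),(332,194)]]
B=[at('scene',g(*p),50) for p in[(309,486),(217,430),(145,385),(90,350)]]
for P in(A,B):
    P=np.array(P);print(P)
    y=np.array([65,11,-35,-73.]);m=P.mean(0);v=((P-m)*(y-y.mean())[:,None]).sum(0)
    L=np.hypot(*v)/((y-y.mean())**2).sum();v/=np.hypot(*v);print('scale',L,'ydir',np.degrees(np.arctan2(v[1],v[0])),'h28',m+v*(-35-y.mean()))
print('corners',[at('top',f(*p),50) for p in[(60,31),(15,153),(362,272)]])
print('yel',at('top',(380.06,226.25),106),at('scene',(145+82.5*.3-.5,110+43.5*.3-.5),106))
print('blue',at('top',(322,204),106),'red',at('top',(250,173),106))
s=status.read_state();print(s['eef_pos'],R.from_euler('xyz',s['tool_rot']).as_matrix())
```

```text
[[567.  269.6]
 [549.3 220.1]
 [534.  177.3]
 [520.4 141.2]]
scale 0.9887054016517496 ydir 70.080177322752 h28 [533.5 176.6]
[[570.4 270.2]
 [551.9 219.3]
 [535.3 175.8]
 [521.2 140. ]]
scale 1.0088341476442286 ydir 69.31094762106956 h28 [535.2 176.1]
corners [array([611.9, 290.8]), array([545.1, 314.9]), array([477.7, 124.8])]
yel [ 485.6 -318.7] [ 484.2 -320. ]
blue [ 533.  -200.2] red [599.4 -52.2]
[ 277.1 -587.4  230.5] [[ 0.9  0.4 -0. ]
 [ 0.4 -0.9  0. ]
 [-0.  -0.  -1. ]]
```

The rows are not in the units I measure in: shifts go in shares of 50 mm and turns go in shares of 4 rad. I convert before sending: 44 mm is 0.88, 43 mm is 0.86.

Emit:
{"api": "jog_arm", "payload": {
  "steps": {"motion": [[0.86, -0.44, 0, 0, 0, 0, 85], [0.86, -0.44, 0, 0, 0, 0, 85], [0.86, -0.44, 0, 0, 0, 0, 85], [0.86, -0.44, 0, 0, 0, 0, 85], [0.86, -0.44, 0.2, 0, 0, 0, 85], [0.86, -0.44, 0.5, 0, 0, 0, 85], [0.88, -0.42, 0.5, 0, 0, 0, 85], [0, 0, 0, 0, 0, 0, 85]]}
}}

```text
clock: 0.9
eef_pos: [483.7, -317.8, 172.3]
tool_rot: [-3.133, -0.002, 0.452]
force: [-1.1, 0.0, 0.6]
width: 84.9
gripper_force: 0.0
```

Run:
```python
from h import *
s=status.read_state();cv2.imwrite('pics/w1.png',get_image('wrist'))
print(s['eef_pos'],s['tool_rot'],s['clock'],tool([485,-319.5,72]))
```

```text
[ 483.71641544 -317.80342499  172.26486304] [-3.13346166e+00 -1.65758623e-03  4.52417095e-01] 0.9 [  4.18513978  -0.54628407 101.54420135]
```

View pics/w1.png

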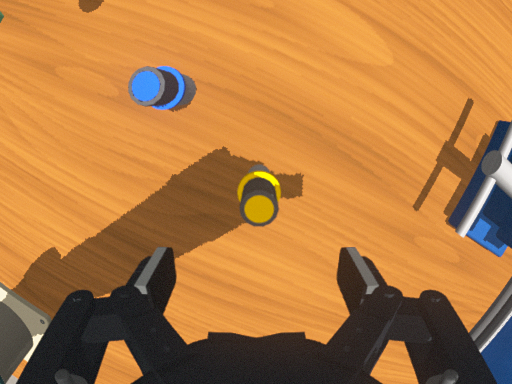

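The wrist view shows the yellow dot at (260,208), nearly centred between the fingers, and the blue punch well clear at (150,87).

Run:
```python
from h import *
s=status.read_state()
p=wat((260,208),106,s);print(p,s['eef_pos'],s['tool_rot'],tool([*p,72],s),s['qd'].round(3))
```

```text
[ 483.36933494 -324.07464683] [ 481.70137543 -322.21985433  173.54191311] [-3.13691008e+00  3.31793444e-04  4.48201659e-01] [  0.73313647   2.86984162 101.52935035] [ 0.064 -0.027  0.073 -0.024  0.028  0.011  0.013]
```

Converted, 35 mm is 0.7, 30 mm is 0.6.

Emit:
{"api": "jog_arm", "payload": {
  "steps": {"motion": [[0.02, 0.02, 0.6, 0, 0, 0, 85], [0.02, 0, 0.7, 0, 0, 0, 85], [0, 0, 0.5, 0, 0, 0, 85], [0, 0, 0.22, 0, 0, 0, 85], [0, 0, 0, 0, 0, 0, 85], [0, 0, 0, 0, 0, 0, 85]]}
}}

```text
clock: 1.55
eef_pos: [482.6, -328.2, 75.5]
tool_rot: [3.14, -0.0, 0.44]
force: [0.3, 0.5, -0.2]
width: 85.0
gripper_force: 0.0
```

Run:
```python
from h import *
s=status.read_state();cv2.imwrite('pics/w2.png',get_image('wrist'))
print(s['eef_pos'],s['tool_rot'],s['clock'])
```

```text
[ 482.59479352 -328.21258398   75.46246807] [ 3.14009349e+00 -4.97662903e-04  4.39791166e-01] 1.55
```

View pics/w2.png

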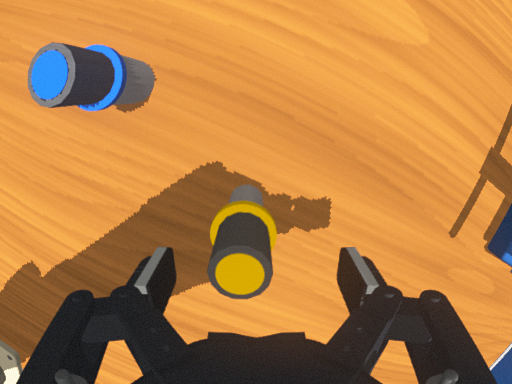

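The dot is at (240,273), left of the finger midpoint at about 258, so the tool sits off to the +y side of the tool frame.

Run:
```python
from h import *
for i in range(3):
    s=status.read_state();p=wat((240,273),106,s);print(p,s['eef_pos'],s['tool_rot'],tool([*p,72],s),s['clock'],s['qd'].round(3))
```

```text
[ 485.74111877 -318.67530312] [ 483.01898988 -328.21749597   75.89740116] [ 3.13931028e+00 -1.15262427e-03  4.40025818e-01] [ 6.52294354 -7.48257724  3.88785433] 1.6 [-0.004 -0.01  -0.001 -0.001 -0.002 -0.002 -0.002]
[ 485.74111877 -318.67530312] [ 483.01898988 -328.21749597   75.89740116] [ 3.13931028e+00 -1.15262427e-03  4.40025818e-01] [ 6.52294354 -7.48257724  3.88785433] 1.6 [-0.004 -0.01  -0.001 -0.001 -0.002 -0.002 -0.002]
[ 485.74111877 -318.67530312] [ 483.01898988 -328.21749597   75.89740116] [ 3.13931028e+00 -1.15262427e-03  4.40025818e-01] [ 6.52294354 -7.48257724  3.88785433] 1.6 [-0.004 -0.01  -0.001 -0.001 -0.002 -0.002 -0.002]
```

Converted, -7.5 mm is -0.15, 6.5 mm is 0.13.

Emit:
{"api": "jog_arm", "payload": {
  "steps": {"motion": [[0.13, -0.15, 0.06, 0, 0, 0, 85], [0, 0, 0, 0, 0, 0, 85], [0, 0, 0, 0, 0, 0, 85], [0, 0, 0, 0, 0, 0, 85]]}
}}

```text
clock: 2.0
eef_pos: [485.3, -317.5, 71.9]
tool_rot: [3.141, -0.0, 0.441]
force: [-0.7, 0.5, 0.2]
width: 85.1
gripper_force: 0.0
```

Run:
```python
from h import *
s=status.read_state();print(tool([485.7,-318.7,72]),s['qd'].round(2))
```

```text
[-0.13520729  1.22218972 -0.11315461] [ 0.  0.  0. -0.  0. -0. -0.]
```

Converted, 1 mm is 0.02.

Emit:
{"api": "jog_arm", "payload": {
  "steps": {"motion": [[0, 0.02, 0, 0, 0, 0, 60], [0, 0, 0, 0, 0, 0, 40], [0, 0, 0, 0, 0, 0, 24], [0, 0, 0, 0, 0, 0, 24], [0, 0, 0, 0, 0, 0, 24], [0, 0, 0, 0, 0, 0, 24], [0, 0, 0, 0, 0, 0, 24], [0, 0, 0, 0, 0, 0, 24]]}
}}

```text
clock: 2.8
eef_pos: [485.6, -318.6, 71.7]
tool_rot: [3.141, -0.0, 0.441]
force: [0.4, -1.0, 2.2]
width: 28.7
gripper_force: 59.0
```

Converted, -45 mm is -0.9, -35 mm is -0.7.

Emit:
{"api": "jog_arm", "payload": {
  "steps": {"motion": [[0, 0, -0.3, 0, 0, 0, 24], [0, 0, -0.7, 0, 0, 0, 24], [0, 0, -0.9, 0, 0, 0, 24], [0, 0, -0.7, 0, 0, 0, 24], [0.16, -0.26, -0.2, 0, 0, 0, 24], [0.32, -0.52, 0, 0, 0, 0, 24], [0.4, -0.66, 0, 0, 0, 0, 24], [0.4, -0.66, 0, 0, 0, 0, 24], [0.4, -0.66, 0, 0, 0, 0, 24], [0.4, -0.66, 0, 0, 0, 0, 24], [0.4, -0.66, 0, 0, 0, 0, 24], [0.4, -0.66, 0, 0, 0, 0, 24]]}
}}

```text
clock: 4.0
eef_pos: [512.4, -39.5, 209.3]
tool_rot: [-3.139, 0.004, 0.442]
force: [-0.6, 0.0, -5.9]
width: 28.8
gripper_force: 60.3
```

Emit:
{"api": "jog_arm", "payload": {
  "steps": {"motion": [[0.4, -0.66, 0, 0, 0, 0, 24], [0.4, -0.66, 0, 0, 0, 0, 24], [0.4, -0.66, 0, 0, 0, 0, 24], [0.4, -0.66, 0, 0, 0, 0, 24], [0.32, -0.52, 0, 0, 0, 0, 24], [0.2, -0.32, 0, 0, 0, 0, 24], [0.1, -0.18, 0, 0, 0, 0, 24], [0, 0, 0, 0, 0, 0, 24], [0, 0, 0, 0, 0, 0, 24], [0, 0, 0, 0, 0, 0, 24]]}
}}

```text
clock: 5.0
eef_pos: [536.6, 168.2, 211.1]
tool_rot: [3.141, 0.002, 0.438]
force: [-0.5, -0.2, -4.3]
width: 28.5
gripper_force: 60.2
```

Run:
```python
from h import *
s=status.read_state();w=get_image('wrist');cv2.imwrite('pics/w3.png',w)
print(s['eef_pos'],s['tool_rot'],s['qpos'],s['qd'].round(2),tool([534.5,176.3,197]))
```

```text
[536.59309173 168.18562182 211.1166646 ] [3.14069111e+00 1.52586709e-03 4.38376827e-01] [-0.375128    0.52653176  0.03142457  1.788672   -0.020029    0.82814174
 -1.4668088 ] [ 0.01 -0.   -0.   -0.01 -0.   -0.   -0.  ] [ 1.2917229  -8.17538495 14.32494194]
```

View pics/w3.png

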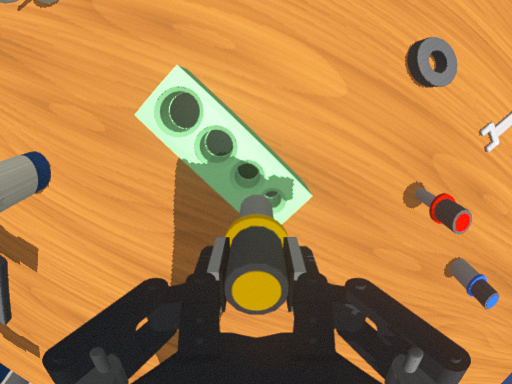

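The punch hangs upright between the pads with its dot at (257,288). The rims are at (180,110), (215,143) and (247,173), the last being the 28 mm hole, still ahead of the punch.

Run:
```python
from h import *
np.set_printoptions(precision=1,suppress=True)
s=status.read_state()
for p in[(180,110),(215,143),(247,173)]:print(wat(p,50,s),tool([*wat(p,50,s),50],s))
print('dot',wat((257,288),s['eef_pos'][2]+34.3,s),s['eef_pos'])
w=cv2.imread('pics/w3.png')
cv2.imwrite('pics/w3c.png',cv2.resize(w[60:310,130:330],(480,600),interpolation=cv2.INTER_CUBIC))
```

```text
[568.9 269.9] [ 72.3 -78.5 161.2]
[551.9 222.4] [ 36.7 -42.7 161.3]
[536.6 179. ] [  4.5  -9.8 161.3]
dot [538.1 168.8] [536.8 168.4 211.3]
```

View pics/w3c.png

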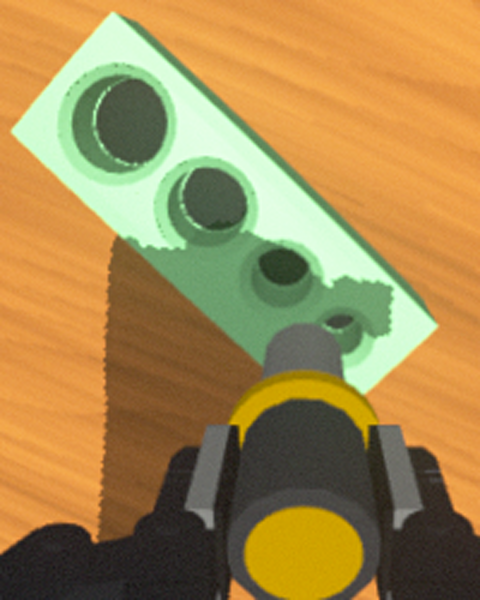

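Converted, 25 mm is 0.5, -8.7 mm is -0.174.

Emit:
{"api": "jog_arm", "payload": {
  "steps": {"motion": [[0.04, -0.174, 0.2, 0, 0, 0, 24], [0, 0, 0.5, 0, 0, 0, 24], [0, 0, 0.5, 0, 0, 0, 24], [0, 0, 0.3, 0, 0, 0, 24], [0, 0, 0.08, 0, 0, 0, 24], [0, 0, 0, 0, 0, 0, 24], [0, 0, 0, 0, 0, 0, 24]]}
}}

```text
clock: 5.75
eef_pos: [535.7, 179.2, 133.2]
tool_rot: [3.142, -0.002, 0.441]
force: [1.1, 0.1, -5.2]
width: 28.9
gripper_force: 60.2
```

Run:
```python
from h import *
s=status.read_state();a=get_image('wrist');b=get_image('scene')
cv2.imwrite('pics/w4.png',np.hstack([cv2.resize(a[100:300,150:350],(400,400),interpolation=cv2.INTER_CUBIC),cv2.resize(b[130:290,330:490],(400,400),interpolation=cv2.INTER_CUBIC)]))
print(s['eef_pos'],s['tool_rot'],s['qd'].round(2))
```

```text
[535.67035129 179.21842922 133.17307122] [ 3.14151357e+00 -1.57568280e-03  4.40592538e-01] [ 0.   -0.01 -0.   -0.01 -0.   -0.    0.  ]
```

View pics/w4.png

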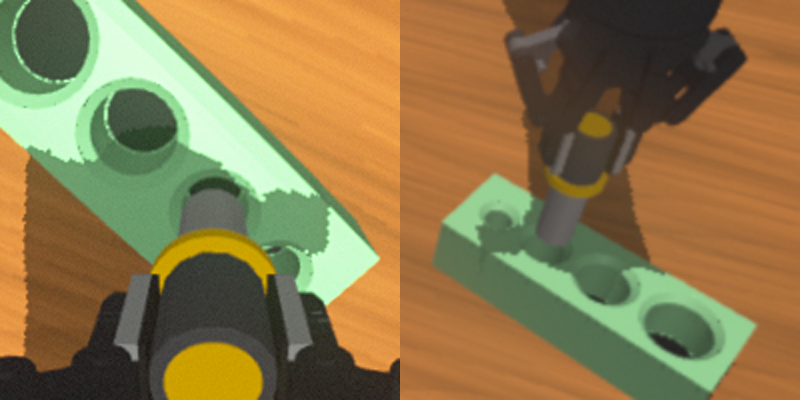

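The foot is over the 28 mm mouth. Visible in the left panel are the 36 rim at crop (132,126), the 28 rim with edges at x 176–257 and top at 170, and the foot spanning x 180–247 with its far edge at y≈190.

Run:
```python
from h import *
np.set_printoptions(precision=1,suppress=True)
s=status.read_state();w=lambda u,v:(150+u/2,100+v/2)
d=np.radians(69.7);yd=np.array([np.cos(d),np.sin(d)])
p=wat(w(132,126),50,s);print('36',p,'->28',p-46*yd)
print('rim L,R,T',[wat(w(*q),50,s) for q in[(176,206),(257,206),(216,170)]])
print('rim tool',[tool([*wat(w(*q),50,s),50],s) for q in[(176,206),(257,206),(216,170)]])
print('foot tool L R far',[tool([*wat(w(*q),61.5,s),61.5],s) for q in[(180,205),(247,205),(213,190)]])
print(s['eef_pos'],s['tool_rot'])
```

```text
36 [551.5 221.5] ->28 [535.6 178.3]
rim L,R,T [array([528.7, 192.3]), array([542.6, 162.7]), array([549.2, 184.2])]
rim tool [array([ -1. , -14.9,  83.5]), array([-1. , 17.9, 83.5]), array([14.1,  1.3, 83.5])]
foot tool L R far [array([  3.5, -12.6,  72. ]), array([ 3.5, 13.1, 72. ]), array([ 9.6,  0.1, 72. ])]
[535.8 179.2 133.5] [ 3.1 -0.   0.4]
```

Converted, 5 mm is 0.1, -1.3 mm is -0.026.

Emit:
{"api": "jog_arm", "payload": {
  "steps": {"motion": [[-0.026, 0.024, 0.08, 0, 0, 0, 24], [0, 0, 0.1, 0, 0, 0, 24], [0, 0, 0.1, 0, 0, 0, 24], [0, 0, 0, 0, 0, 0, 24]]}
}}

```text
clock: 6.25
eef_pos: [533.7, 177.1, 117.6]
tool_rot: [-3.141, 0.002, 0.441]
force: [-0.6, -0.5, -4.6]
width: 28.9
gripper_force: 60.2
```

Emit:
{"api": "jog_arm", "payload": {
  "steps": {"motion": [[0, 0, 0.06, 0, 0, 0, 24], [0, 0, 0.06, 0, 0, 0, 24], [0, 0, 0, 0, 0, 0, 24]]}
}}

```text
clock: 6.55
eef_pos: [534.1, 177.2, 112.1]
tool_rot: [-3.142, 0.001, 0.441]
force: [-0.3, 0.0, -4.3]
width: 28.6
gripper_force: 60.2
```

Converted, 3 mm is 0.06.

Emit:
{"api": "jog_arm", "payload": {
  "steps": {"motion": [[0, 0, 0.06, 0, 0, 0, 24], [0, 0, 0.06, 0, 0, 0, 24], [0, 0, 0, 0, 0, 0, 24]]}
}}

```text
clock: 6.85
eef_pos: [534.0, 177.2, 106.0]
tool_rot: [-3.142, 0.001, 0.441]
force: [-0.4, -0.6, -5.2]
width: 28.7
gripper_force: 60.2
```

Emit:
{"api": "jog_arm", "payload": {
  "steps": {"motion": [[0, 0, 0.08, 0, 0, 0, 24], [0, 0, 0.08, 0, 0, 0, 24], [0, 0, 0, 0, 0, 0, 24]]}
}}

```text
clock: 7.15
eef_pos: [533.9, 177.1, 97.8]
tool_rot: [-3.141, 0.001, 0.441]
force: [-0.3, -0.7, -5.4]
width: 28.4
gripper_force: 60.2
```

Free in the bore. The floor should come at a TCP height of about 81.7.

Converted, 5 mm is 0.1, 4 mm is 0.08.

Emit:
{"api": "jog_arm", "payload": {
  "steps": {"motion": [[0, 0, 0.1, 0, 0, 0, 24], [0, 0, 0.08, 0, 0, 0, 24], [0, 0, 0.06, 0, 0, 0, 24], [0, 0, 0, 0, 0, 0, 24]]}
}}

```text
clock: 7.55
eef_pos: [534.0, 177.2, 85.9]
tool_rot: [-3.142, 0.001, 0.441]
force: [0.4, 0.0, -5.5]
width: 28.4
gripper_force: 60.2
```

Emit:
{"api": "jog_arm", "payload": {
  "steps": {"motion": [[0, 0, 0.04, 0, 0, 0, 24], [0, 0, 0.03, 0, 0, 0, 24], [0, 0, 0, 0, 0, 0, 24]]}
}}

```text
clock: 7.85
eef_pos: [534.3, 177.2, 82.9]
tool_rot: [-3.142, 0.0, 0.441]
force: [-1.3, 0.9, -5.2]
width: 28.7
gripper_force: 60.2
```

Converted, 0.8 mm is 0.016.

Emit:
{"api": "jog_arm", "payload": {
  "steps": {"motion": [[0, 0, 0.016, 0, 0, 0, 24], [0, 0, 0, 0, 0, 0, 24]]}
}}

```text
clock: 8.05
eef_pos: [534.4, 177.3, 82.2]
tool_rot: [3.142, -0.0, 0.441]
force: [0.2, -0.0, -5.0]
width: 28.6
gripper_force: 60.2
```

Emit:
{"api": "jog_arm", "payload": {
  "steps": {"motion": [[0, 0, 0.014, 0, 0, 0, 24], [0, 0, 0, 0, 0, 0, 24]]}
}}

```text
clock: 8.25
eef_pos: [534.6, 177.3, 81.8]
tool_rot: [3.142, -0.001, 0.441]
force: [0.5, -0.5, -3.7]
width: 28.7
gripper_force: 60.5
```

Converted, 0.4 mm is 0.008.

Emit:
{"api": "jog_arm", "payload": {
  "steps": {"motion": [[0, 0, 0.008, 0, 0, 0, 24], [0, 0, 0, 0, 0, 0, 34], [0, 0, 0, 0, 0, 0, 50], [0, 0, 0, 0, 0, 0, 85], [0, 0, 0, 0, 0, 0, 85], [0, 0, 0, 0, 0, 0, 85], [0, 0, 0, 0, 0, 0, 85]]}
}}

```text
clock: 8.95
eef_pos: [534.4, 177.3, 81.1]
tool_rot: [3.142, -0.0, 0.441]
force: [-0.3, 0.3, -0.1]
width: 85.0
gripper_force: 0.0
```

Emit:
{"api": "jog_arm", "payload": {
  "steps": {"motion": [[0, 0, -0.4, 0, 0, 0, 85], [0, 0, -0.8, 0, 0, 0, 85], [0, 0, -0.9, 0, 0, 0, 85], [-0.6, 0, -0.4, 0, 0, 0, 85], [-0.8, 0, 0, 0, 0, 0, 85], [-0.4, 0, 0, 0, 0, 0, 85], [0, 0, 0, 0, 0, 0, 85]]}
}}

```text
clock: 9.65
eef_pos: [450.1, 137.4, 206.5]
tool_rot: [-3.142, 0.003, 0.44]
force: [-0.6, 0.8, 0.6]
width: 84.8
gripper_force: 0.0
```

Run:
```python
from h import *
a=get_image('wrist');b=get_image('scene')
cv2.imwrite('pics/w5.png',np.hstack([cv2.resize(a[0:260,140:400],(400,400)),cv2.resize(b[110:310,150:470],(400,250)).copy() if 0 else cv2.resize(b[100:310,270:480],(400,400))]))
cv2.imwrite('pics/end.png',b)
t=get_image('top');cv2.imwrite('pics/t2.png',t)
```

```text
(no output)
```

View pics/w5.png

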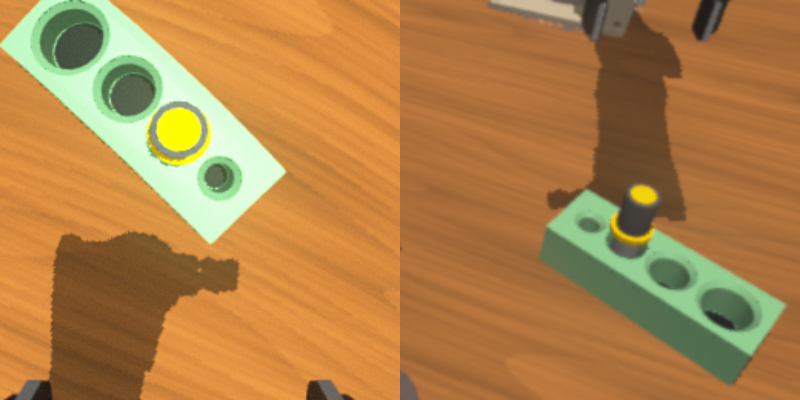

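View pics/end.png

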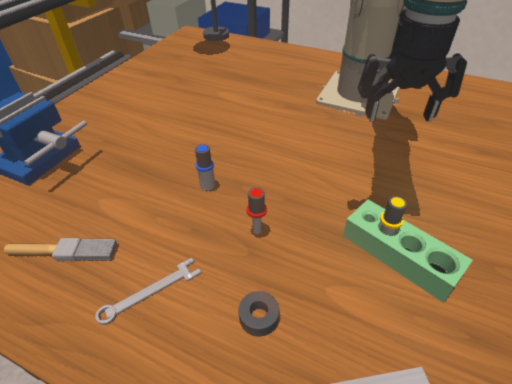

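The yellow punch stands in the second-smallest (28 mm) hole, with red and blue unmoved. As a quick depth check, the scene dot is at about (397,203).

Run:
```python
from h import *
c=calibration('scene')
K=np.array([[c['fx'],0,c['cx']],[0,c['fy'],c['cy']],[0,0,1]])
for z in(116,126):print(z,cv2.projectPoints(np.array([[535,177,float(z)]]),c['rvec'],c['tvec'],K,None)[0].ravel())
b=cv2.imread('pics/end.png').astype(int)[190:215,380:415]
m=(b[...,2]>190)&(b[...,1]>150)&(b[...,0]<90);y,x=np.nonzero(m);print(x.mean()+380,y.mean()+190,len(x))
```

```text
116 [398.09338042 202.41918052]
126 [399.65752132 198.18060366]
396.7037037037037 202.33333333333334 108
```

The measured dot matches the seated height (z = 116 mm).

```bash
python3 -c "from cell import ctrl, status, ticket, get_image, calibration;print(ticket.finish_job())"
```

```text
the job is handed in; nothing more can be done
None
```

The yellow punch stands seated on the floor of the rack's 28 mm hole and released, the red and blue punches are untouched, and the job is handed in at about 10 s on the robot's clock.

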